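# Bring round the low mould and hold the cover board over it

### The job

Turn the mould table one stop clockwise (seen from above) (the wooden knob on it is for this), so that the low open mould settles at the stand in place of the tall one. Then slide the cover board outward along the stand, without lifting or tipping it, until the dark line across it lies right over the stand's edge, and leave the loose things around undisturbed. The board is front-heavy and tips if let go there, so finish while still holding it, flat and still on the stand, touching nothing on the mould table.

Things in the scene. Friction and masses are not known exactly. Their poses are not given: they have to be found in the camera images.
- turret (a joint): Angle of the round mould table (steel disc 250 mm across, top 40 mm above the bench, upright axis). Grows clockwise seen from above. Detent stops every 1.571 rad: it starts within 0.05 of 0; one stop on is 1.571. Leaving a stop takes about 4 to 6 N at the knob, less towards the hump half-way; past it the table pulls itself into the next stop and stays. Limits -1.7 and 3.3.
- table_axis (a point): On the mould table's axis, level with the disc's top. Fixed axes: +y points to the stand. Four steel moulds are fixed 83 mm from the axis, 90 degrees apart; at the start: the tall one (42 mm across, top 140 mm above the bench) at the stand, blocking the board; the low open one on the robot's side; a square one (top 68 mm) opposite the tall; a domed one (top 71 mm) opposite the low.
- turn_knob (a point): Grip point of the table's upright round wooden knob, 22 mm across, 47 mm high, top 115 mm above the bench (this point 20 mm below the top), on a pin at the rim 105 mm from the axis. It turns with the table and does not spin. At the start it is on the far side from the robot, away from the stand; one stop brings it to the robot's side.
- low_mould (a point): Centre of the mouth of the low open round mould, 68 mm across, mouth 65 mm above the bench. It turns with the mould table.
- stand_edge (a point): Middle of the stand's outer edge on its top face, 90 mm above the bench. Axes: z up, -y outward over the mould table (the way the board slides), +y back along the stand, which is fixed, 310 mm long, 160 mm wide. Two steel guide strips 10 mm high keep the board straight (3 mm play on either side).
- board: Loose wooden cover board, 250 x 90 x 12 mm, 0.2 to 0.4 kg, flat on the stand between the guides. Origin: middle of the underside of its outer end (nose); +y runs back along it to the grip, z up. A steel strip 20 mm wide, 4 mm thick on the nose makes it front-heavy: centre of mass about 110 mm from the nose. At the start the nose is 5 to 40 mm behind the stand's edge.
- board_line (a point): Middle of the dark line, 3 mm wide, drawn straight across the board's top 135 mm from its nose; the point is on the top face, 12 mm above the underside. When it lies over the stand's edge, the board overhangs by 135 mm, 25 mm above the mouth of the low mould.
- board_grip (a point): Centre of the board's grip: an upright wooden block, 30 mm across the board, 24 mm along it and 45 mm high (from 102 to 147 mm above the bench while the board lies flat on the stand), 225 mm from the nose, on the board's centre line.
- turret_base: Fixed blue base of the mould table (on the bench, under the disc), with the table on it. Origin on the axis, on the bench.

How it is judged:
By the outcome, as a careful person would: the job done as asked, in the order asked, and still so for the second after the job is handed in, while the arm keeps its last pose, push and grip.
It also fails if it takes over 48 s, if anything falls off the work surface, if the arm or the gripper's body presses on something with over 40 N, if the wrist force passes 120 N, or if a joint passes its speed limit or range.

### The arm

A 6-joint arm with a two-finger parallel gripper is mounted at the origin on the work surface. World frame = base frame: x ahead of the robot, y to its left, z up, the work surface at z = 0. Lengths are in m, angles in degrees, forces in N, time in s.
With the tool pointing down it reaches from about 0.325 to 0.85 m from the base axis. Payload 15.5 kg.
Tool frame: the origin (TCP) lies at the very end of the fingers, on their centre line; the grasp point (between the pads) lies arm.grip_depth behind it (arm.grip_depth is the distance from the TCP to the grasp point, in m); z points along the fingers, y is the direction in which the jaws open and shut (so a half turn about z gives the same grasp; the last joint's range is limited). The gripper opens to 91 mm and grips with 3 to 60 N. Pads are 32 mm wide; open, the fingers measure 118 mm over their backs; the gripper's body (76 mm by 178 mm) begins 60 mm behind the grasp point.
Start: joints at [-76.06, 28.281, 77.091, -0, 74.628, -5.472], TCP at [0.208, -0.589, 0.214] pointing down, gripper open.
Joint ranges: [-166.48, 166.48], [-47.26, 123.95], [12.59, 153.08], [-70.14, 250.14], [6.76, 159.57], [-176.63, 176.63]. Speed limits (degrees/s): [108.29, 108.29, 147.25, 172.46, 172.46, 172.46].

### API

Orientations are given as a 3x3 rotation matrix whose columns are the frame's x, y, z axes.
In Python, from rig import arm gives the robot as it stands. Calls block until the motion is done:
- arm.move_to(position, orientation): joint-space move of the TCP to a pose.
- arm.move_l(position, orientation=None, feed=0.15): straight line of the TCP; orientation=None keeps the orientation; feed is the mean speed in m/s.
- arm.move_joints(angles): joint-space move.
- arm.grip(opening): finger opening in m; the grip force is fixed at half the most; returns when the fingers have stopped.
- arm.sleep(seconds).
- arm.solve_ik(position, orientation): joint angles nearest the present ones, or None.
- arm.snapshot(name): name is "side" or "top"; returns the picture (400x640x3 uint8, red, green, blue); there is no depth.
- arm.get_calibration(name): a dict with "intrinsics" (3x3 intrinsics, pixels), "k1" (the pictures are not rectified: a ray, as slopes to the right and down, at radius r is drawn at 1 + k1 r^2 times it, then the intrinsics apply), "cam_to_world" (4x4, takes a point from camera to world coordinates). Camera axes: x right, y down, z forward; pixel columns grow to the right and rows downward; lengths in m; the calibration is good to about 2 mm. A picture is of the moment at which its call begins. get_calibration takes no time and is no camera call.
A pose or a line that the arm cannot do raises arm.Unreachable and nothing moves.
- arm.sign_off(): hands the job in, once; it reports no verdict.
Readings, each from a call of its own:
- arm.current_t(): time.
- arm.current_joint_positions(): joint angles.
- arm.current_dq(): joint speeds.
- arm.current_tau(): joint torques, N m.
- arm.current_ee_pos(): TCP position.
- arm.current_tool_rot(): TCP orientation.
- arm.current_force(): force on the tool from outside, world axes, zero at the start.
- arm.current_torque(): the same for the moment, N m.
- arm.current_width(): finger opening in m.
Only numpy, scipy, OpenCV 4.12 (cv2) and the standard library are available. Lean on these libraries where they do the work, as an engineer would, in place of code of your own. Each camera call takes 0.05 s, during which the arm holds its last target.

## Working session

There is one attempt and no reset: what is moved stays moved. The work goes in short steps, each a Python script; the robot and the scene stay as the last script left them, time stands still between calls to the robot, and variables do not carry over. Pictures are saved under pics/ and viewed, and the job is handed in when it is done.

```bash
ls; mkdir -p pics
python3 - <<'E'
from rig import arm
import cv2
for n in("side","top"):
    im=arm.snapshot(n); cv2.imwrite(f"pics/{n}0.png",im[:,:,::-1])
    c=arm.get_calibration(n); print(n,c)
print(arm.grip_depth,arm.current_t(),arm.current_tool_rot(),arm.current_width())
E
```

```text
pics
side {'intrinsics': array([[470.38828107,   0.        , 323.75360495],
       [  0.        , 470.38828107, 200.37705277],
       [  0.        ,   0.        ,   1.        ]]), 'k1': -0.007956568866715258, 'cam_to_world': array([[-0.99857522, -0.03488781,  0.04037779,  0.51364526],
       [-0.052707  ,  0.52663313, -0.84845714,  0.85780764],
       [ 0.00833653, -0.84937647, -0.52772163,  0.61407868],
       [ 0.        ,  0.        ,  0.        ,  1.        ]])}
top {'intrinsics': array([[495.7647955 ,   0.        , 317.20087331],
       [  0.        , 495.7647955 , 198.52880724],
       [  0.        ,   0.        ,   1.        ]]), 'k1': -0.011630981455426886, 'cam_to_world': array([[ 6.64672372e-04, -9.90474832e-01,  1.37692286e-01,
         4.23025280e-01],
       [-9.99970534e-01, -1.71137129e-03, -7.48347954e-03,
         6.07180488e-02],
       [ 7.64784076e-03, -1.37683254e-01, -9.90446784e-01,
         1.10711560e+00],
       [ 0.00000000e+00,  0.00000000e+00,  0.00000000e+00,
         1.00000000e+00]])}
0.0188 0.1 [[ 9.43160209e-01  3.32338316e-01 -2.51335113e-04]
 [ 3.32338389e-01 -9.43159598e-01  1.08039200e-03]
 [ 1.22006534e-04 -1.10251105e-03 -9.99999385e-01]] 0.09092382533368813
```

View pics/side0.png

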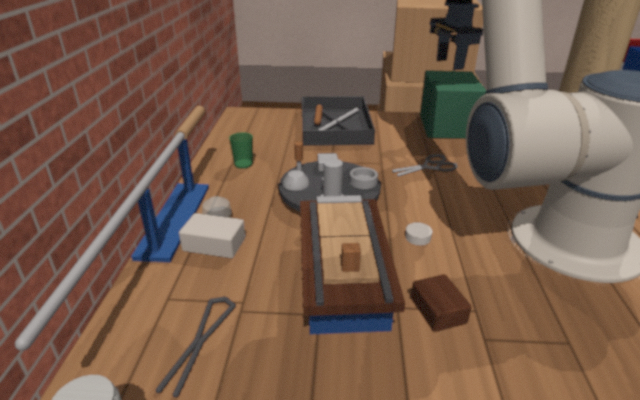

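View pics/top0.png

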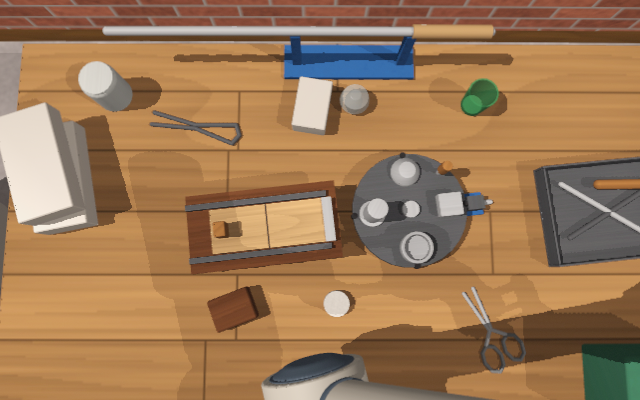

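The side view shows the stand (board grip ~(350,257)) with the turret behind it. In the top view the board nose is at about (330,220), the dark line at (267,225), the grip at (221,229), the disc centre near (411,210) and the knob near (447,168). I'll zoom in to measure these.

```bash
cat > h.py <<'E'
import numpy as np, cv2
from rig import arm
def cal(n):
    c=arm.get_calibration(n); return c["intrinsics"],c["k1"],c["cam_to_world"]
def proj(n,P):
    K,k,T=cal(n); p=(np.atleast_2d(P)-T[:3,3])@T[:3,:3]; s=p[:,:2]/p[:,2:]; r2=(s**2).sum(1,keepdims=True)
    s=s*(1+k*r2); return s@K[:2,:2].T+K[:2,2]
def at(n,px,z):
    K,k,T=cal(n); d=(np.array(px,float)-K[:2,2])/[K[0,0],K[1,1]]; s=d.copy()
    for _ in range(20): s=d/(1+k*(s@s))
    v=T[:3,:3]@np.array([s[0],s[1],1]); o=T[:3,3]; return o+v*(z-o[2])/v[2]
E
python3 - <<'E'
import cv2
a=cv2.imread("pics/top0.png")
cv2.imwrite("pics/t_a.png",cv2.resize(a[140:280,340:500],None,fx=5,fy=4.2857,interpolation=2)[:600])
cv2.imwrite("pics/t_b.png",cv2.resize(a[170:282,180:350],(800,527),interpolation=2))
b=cv2.imread("pics/side0.png")
cv2.imwrite("pics/s_a.png",cv2.resize(b[130:220,265:395],(780,540),interpolation=2))
E
```

```text
(no output)
```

View pics/t_a.png

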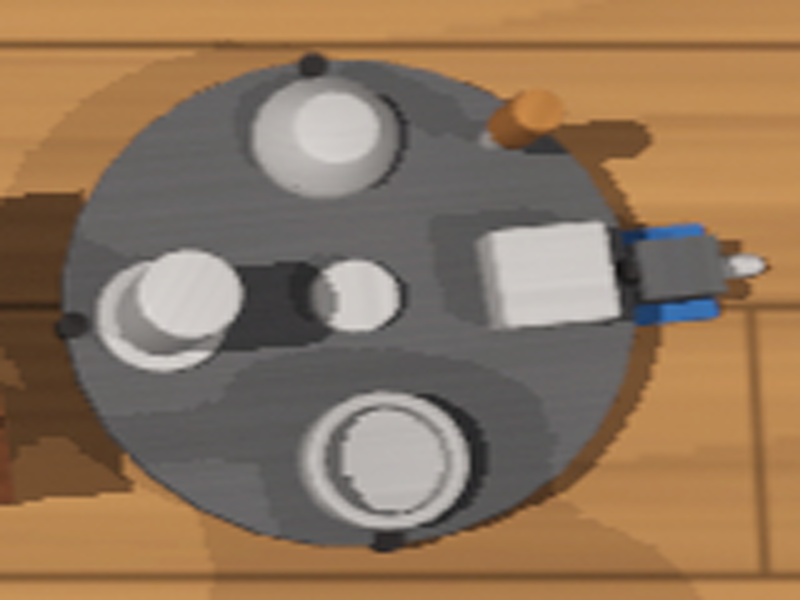

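View pics/t_b.png

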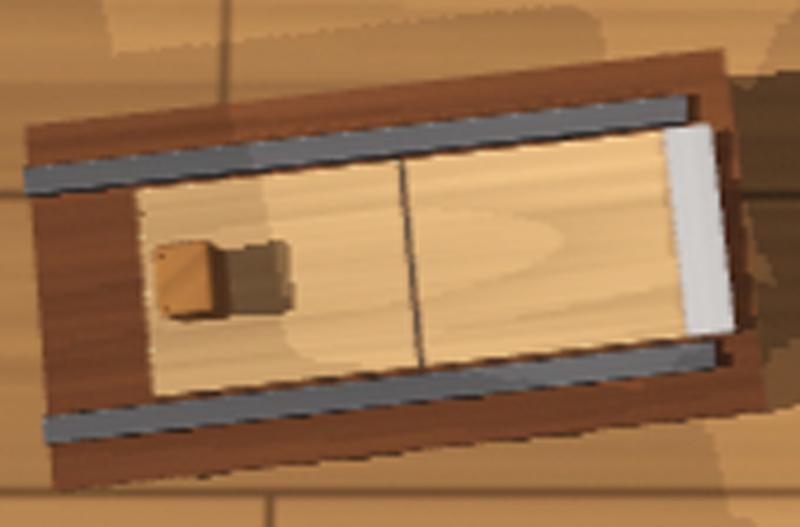

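View pics/s_a.png

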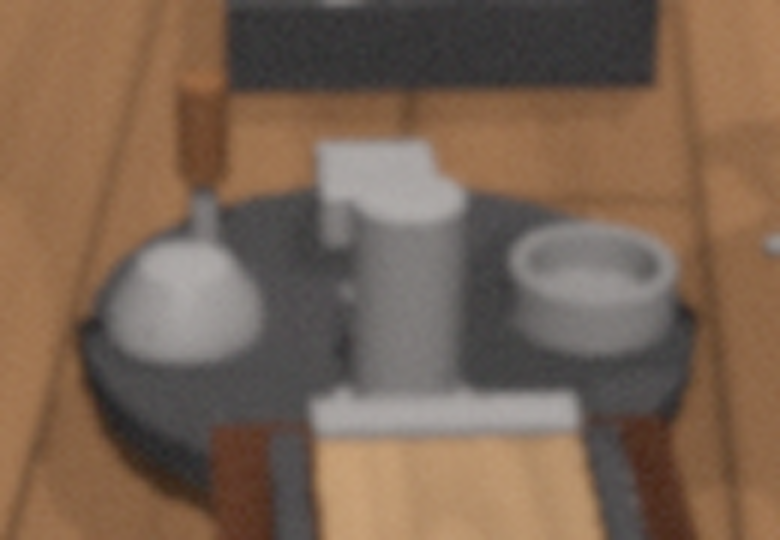

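```bash
cat > m.py <<'E'
from h import *
A=lambda u,v,z: at("top",(340+(u+.5)/5-.5,140+(v+.5)/4.2857-.5),z)
B=lambda u,v,z: at("top",(180+(u+.5)/4.706-.5,170+(v+.5)/4.706-.5),z)
N=[A(*p,.04) for p in((313,65),(72,325),(387,543),(625,270))]
print("notches",np.round(N,4),np.mean(N,0))
ext=[A(63,300,.04),A(635,300,.04),A(350,57,.04),A(350,548,.04)]
print("ext",np.round(ext,4))
k=A(537,110,.115);print("knob",k)
print("tall",A(190,295,.14),"low",A(386,460,.065),"dome",A(337,127,.071),"sq",A(548,275,.068))
S=[B(*p,.09) for p in((722,50),(768,408),(55,488),(25,127))]
e=(S[0]+S[1])/2;r=(S[2]+S[3])/2
print("stand",np.round(S,4),"edge",e,"len",np.linalg.norm(e-r),"w",np.linalg.norm(S[0]-S[1]))
d=(e-r)/np.linalg.norm(e-r);print("outdir",d,np.degrees(np.arctan2(d[1],d[0])))
w=S[0]-S[1];print("edge normal deg",np.degrees(np.arctan2(-w[0],w[1]))) 
l=[B(402,160,.102),B(422,368,.102)];lm=np.mean(l,0)
print("line",np.round(l,4),"dist to edge",(e-lm)@d)
print("grip",B(185,280,.147), "pred",lm-d*.09)
n=[B(710,127,.106),B(735,330,.106)];print("nose",np.round(n,4),"to edge",(e-np.mean(n,0))@d)
print("axis rel edge",(np.mean(N,0)-e)@d)
E
python3 m.py
```

```text
notches [[ 0.669  -0.1346  0.04  ]
 [ 0.5345 -0.027   0.04  ]
 [ 0.4255 -0.1608  0.04  ]
 [ 0.5629 -0.2684  0.04  ]] [ 0.54799693 -0.14770056  0.04      ]
ext [[ 0.5472 -0.0232  0.04  ]
 [ 0.5476 -0.2721  0.04  ]
 [ 0.6733 -0.1511  0.04  ]
 [ 0.423  -0.1448  0.04  ]]
knob [ 0.6300632 -0.2122346  0.115    ]
tall [ 0.53798319 -0.06536834  0.14      ] low [ 0.46568196 -0.15621841  0.065     ] dome [ 0.63040402 -0.13847839  0.071     ] sq [ 0.556724   -0.22687965  0.068     ]
stand [[0.603  0.0201 0.09  ]
 [0.4455 0.0007 0.09  ]
 [0.411  0.3082 0.09  ]
 [0.568  0.3269 0.09  ]] edge [0.52425143 0.01041688 0.09      ] len 0.30905325426729363 w 0.15859614306542397
outdir [ 0.11251498 -0.99365003  0.        ] -83.5396862262455
edge normal deg -82.9886268713279
line [[0.5521 0.1597 0.102 ]
 [0.4622 0.1498 0.102 ]] dist to edge 0.14531901847227396
grip [0.49638562 0.24377604 0.147     ] pred [0.49702255 0.24415648 0.102     ]
nose [[0.5662 0.0261 0.106 ]
 [0.4784 0.0156 0.106 ]] to edge 0.010576382129478791
axis rel edge 0.1597851215586102
```

```bash
cat >> h.py <<'E'
C=np.array([.548,-.1477]); R=.105
def down(a): # tool y at world angle a(deg), pointing down
    a=np.radians(a); y=np.array([np.cos(a),np.sin(a),0]); z=np.array([0,0,-1.]); return np.column_stack([np.cross(y,z),y,z])
def kp(th,z): t=np.radians(th); return np.array([C[0]+R*np.cos(t),C[1]+R*np.sin(t),z])
E
python3 - <<'E'
from h import *
print("side knob",at("side",(265+200.5/6-.5,130+80/6-.5),.115), "tall side",at("side",(265+411/6,130+198/6),.14),"proj knob",(proj("side",[.630,-.2122,.115])-[265,130])*6)
for off in(90,-90):
    for th in(-38,-60,-83,-105,-128.):
        for z in (.08,.2):
            q=arm.solve_ik(kp(th,z),down(th+off)); print(off,th,z,None if q is None else np.round(q,0))
d=-83.3
for s in(0,.1453):
  for off in(90,-90):
    p=np.array([.4967,.244,.108])+s*np.array([np.cos(np.radians(d)),np.sin(np.radians(d)),0])
    q=arm.solve_ik(p,down(d+off)); print("b",off,s,None if q is None else np.round(q,0))
E
```

```text
side knob [ 0.63069582 -0.21267     0.115     ] tall side [ 0.53678856 -0.06076467  0.14      ] proj knob [[199.05156739  77.52660718]]
90 -38 0.08 [-24.  39.  79.  -0.  62. -76.]
90 -38 0.2 [-24.  32.  72.  -0.  76. -76.]
90 -60 0.08 [-27.  38.  82.  -0.  60. -57.]
90 -60 0.2 [-27.  31.  75.  -0.  74. -57.]
90 -83 0.08 [-30.  36.  86.  -0.  57. -37.]
90 -83 0.2 [-30.  28.  80.  -0.  72. -37.]
90 -105 0.08 [-31.  34.  92.  -0.  54. -16.]
90 -105 0.2 [-31.  25.  85.  -0.  70. -16.]
90 -128.0 0.08 [-32.  31.  98.  -0.  51.   6.]
90 -128.0 0.2 [-32.  22.  91.  -0.  67.   6.]
-90 -38 0.08 [-24.  39.  79.  -0.  62. 104.]
-90 -38 0.2 [-24.  32.  72.  -0.  76. 104.]
-90 -60 0.08 [-27.  38.  82.  -0.  60. 123.]
-90 -60 0.2 [-27.  31.  75.  -0.  74. 123.]
-90 -83 0.08 [-30.  36.  86.  -0.  57. 143.]
-90 -83 0.2 [-30.  28.  80.  -0.  72. 143.]
-90 -105 0.08 [-31.  34.  92.  -0.  54. 164.]
-90 -105 0.2 [-31.  25.  85.  -0.  70. 164.]
-90 -128.0 0.08 [ -32.   31.   98.   -0.   51. -174.]
-90 -128.0 0.2 [ -32.   22.   91.   -0.   67. -174.]
b 90 0 [20. 30. 94. -0. 56. 13.]
b -90 0 [  20.   30.   94.   -0.   56. -167.]
b 90 0.1453 [ 4. 28. 98. -0. 54. -2.]
b -90 0.1453 None
```

Run:
```python
from h import *
p=arm.current_ee_pos(); arm.move_l([p[0],p[1],.29],feed=.25)
arm.move_to(kp(-38.2,.22),down(51.8))
arm.grip(.060)
arm.move_l(kp(-38.2,.135),feed=.2)
im=arm.snapshot("side"); cv2.imwrite("pics/s1.png",im[:,:,::-1])
im2=arm.snapshot("top"); cv2.imwrite("pics/t1.png",im2[:,:,::-1])
print(arm.current_t(),arm.current_width(),arm.current_force(),arm.current_ee_pos())
a=cv2.resize(im[80:230,240:440,::-1],(800,600)); cv2.imwrite("pics/s1z.png",a)
```

```text
3.9333 0.05986349210807572 [-0.23140401 -0.27743703  0.96411934] [ 0.63149355 -0.21303904  0.13676345]
```

View pics/s1z.png

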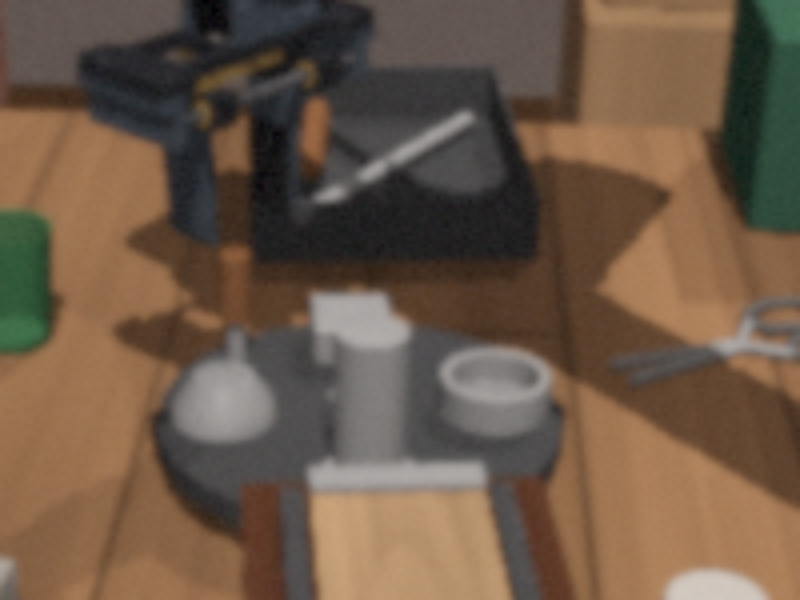

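View pics/t1.png

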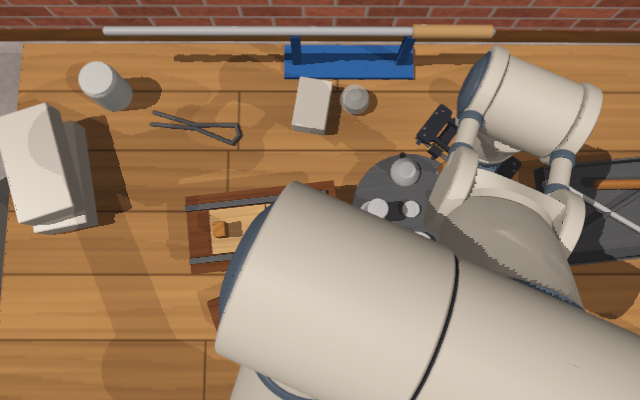

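In the side zoom the open fingers (tips ~(200,240) and (275,225)) straddle the knob (~(235,270)) evenly, and nothing has moved. Next: descend, cage the knob loosely and turn the table.

Run:
```python
from h import *
arm.move_l(kp(-38.2,.081),feed=.1)
print(arm.current_t(),arm.current_force())
arm.grip(.029)
print(arm.current_t(),arm.current_width(),arm.current_force())
for i in range(1,7):
    th=-38.2-15*i
    arm.move_l(kp(th,.081),down(th+90),feed=.06)
    f=arm.current_force(); print(i,round(arm.current_t(),2),np.round(f,1))
    if np.linalg.norm(f)>40: print("STOP");break
arm.sleep(.3)
im=arm.snapshot("side"); cv2.imwrite("pics/s2.png",im[:,:,::-1])
print(arm.current_t(),arm.current_width(),arm.current_force(),arm.current_ee_pos())
cv2.imwrite("pics/s2z.png",cv2.resize(im[80:230,240:440,::-1],(800,600)))
```

```text
4.625 [ 0.52112023  0.4892181  -0.31034362]
5.275 0.0291358004561686 [-0.52898931  0.04848646  0.11358515]
1 5.88 [ 1.3  3.1 -1.8]
2 6.49 [ 1.7  1.4 -1.1]
3 7.1 [ 1.4  0.7 -0.1]
4 7.71 [-1.5  0.3 -1.8]
5 8.32 [-2.4  3.3 -1.8]
6 8.93 [ 0.4 -0.2  0. ]
9.275 0.02903510880459979 [ 0.87103559  0.518317   -0.20110528] [ 0.48324565 -0.23031985  0.08097206]
```

View pics/s2z.png

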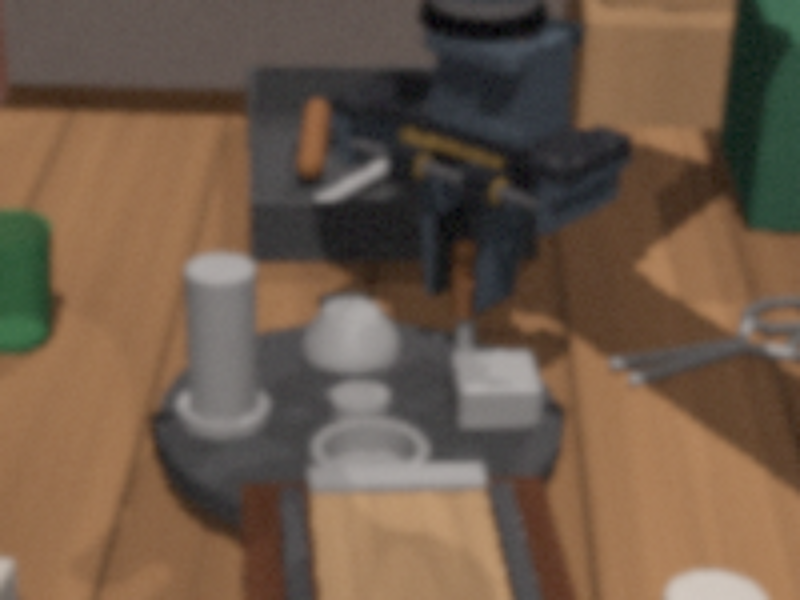

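The side zoom shows the low mould at the stand (~(370,440)), the tall mould on the far side and the knob on the robot's side. Release, go to the board grip, then check that the table has settled.

```bash
cat >> h.py <<'E'
D=np.array([np.cos(np.radians(-83.3)),np.sin(np.radians(-83.3)),0])
E
python3 - <<'E'
from h import *
arm.grip(.06)
p=arm.current_ee_pos(); arm.move_l([p[0],p[1],.27],feed=.25)
arm.move_to([.4967,.244,.25],down(6.7))
arm.grip(.080)
arm.move_l([.4967,.244,.165],feed=.2)
im=arm.snapshot("side"); cv2.imwrite("pics/s3.png",im[:,:,::-1])
im2=arm.snapshot("top"); cv2.imwrite("pics/t3.png",im2[:,:,::-1])
print(arm.current_t(),arm.current_width(),arm.current_force(),arm.current_ee_pos())
cv2.imwrite("pics/s3z.png",cv2.resize(im[130:330,265:465,::-1],(600,600)))
E
```

```text
13.75 0.08007450814008249 [ 0.25836743 -1.21883564  0.73899648] [0.49760904 0.24433555 0.16644822]
```

View pics/s3.png

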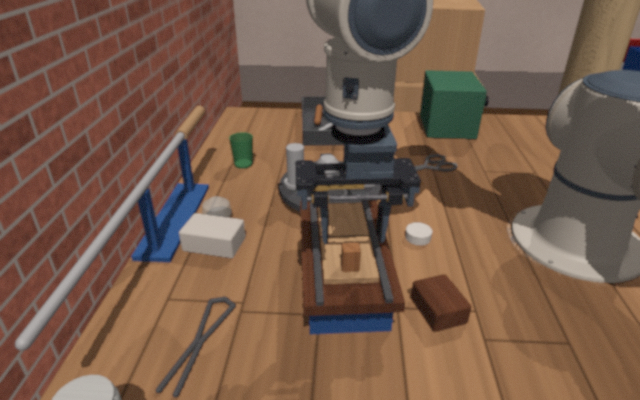

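View pics/t3.png

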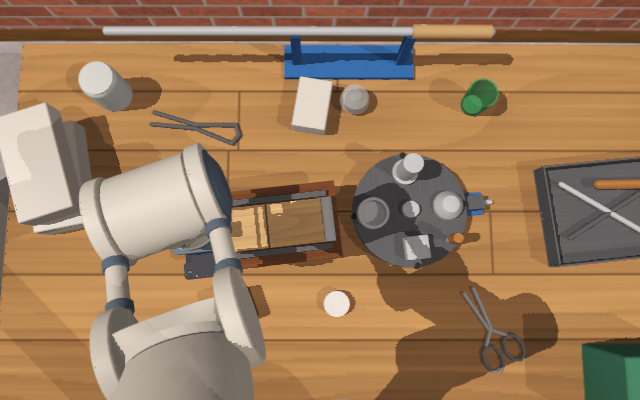

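Top view: the low mould (~(373,213)) is at the stand, the knob is at (457,238), and the loose items are where they were. Now grip the board.

Run:
```python
from h import *
l=at("top",(373,212.5),.065)
print("low ang",np.degrees(np.arctan2(*(l[:2]-C)[::-1])),np.linalg.norm(l[:2]-C))
arm.move_l([.4967,.244,.109],feed=.1)
arm.sleep(.3)
print(arm.current_force(),arm.current_ee_pos())
arm.grip(.0); arm.sleep(.2)
print(arm.current_t(),arm.current_width(),arm.current_force(),arm.current_torque(),arm.current_ee_pos())
im=arm.snapshot("side"); cv2.imwrite("pics/s4z.png",cv2.resize(im[130:330,265:465,::-1],(600,600)))
```

```text
low ang 96.74181528963294 0.0830133642919164
[-0.28547386 -0.17509867 -0.0457004 ] [0.49690045 0.24410252 0.1094326 ]
15.775 0.02993943788762787 [ 1.26929622  0.94948657 -0.99668912] [ 0.04904911 -0.19821501 -0.00894427] [0.49671407 0.24401113 0.10899302]
```

View pics/s4z.png

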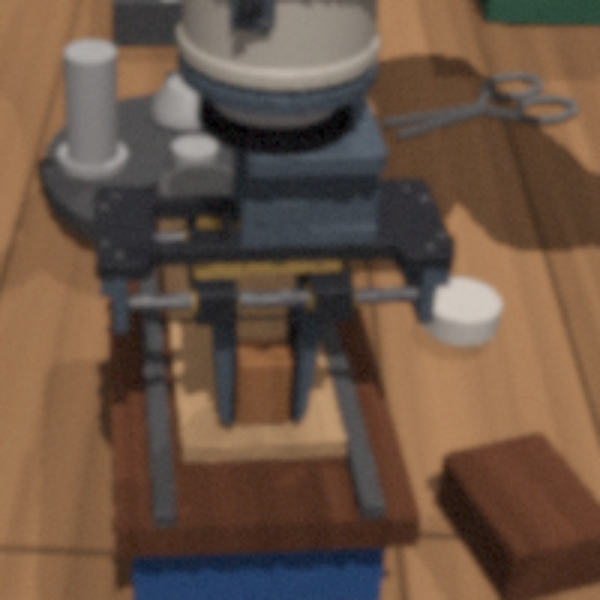

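The grip block is held square between the fingers (~(265,385)), width 29.9 mm, and the board is flat. Slide most of the way, then measure.

Run:
```python
from h import *
p0=np.array([.4967,.244,.109])
for s in(.03,.07,.105,.130):
    arm.move_l(p0+s*D,feed=.06)
    print(s,np.round(arm.current_t(),2),np.round(arm.current_force(),1),np.round(arm.current_torque(),2))
    if np.linalg.norm(arm.current_force())>25: break
arm.sleep(.3); print(arm.current_force(),arm.current_ee_pos(),arm.current_width())
im=arm.snapshot("top"); cv2.imwrite("pics/t5.png",im[:,:,::-1]); cv2.imwrite("pics/t5z.png",cv2.resize(im[170:282,260:430,::-1],(800,527),interpolation=2))
im=arm.snapshot("side"); cv2.imwrite("pics/s5z.png",cv2.resize(im[130:280,265:425,::-1],(640,600),interpolation=2))
print(arm.current_t())
```

```text
0.03 16.48 [ 0.1 -1.  -0.4] [-0.22 -0.19 -0.04]
0.07 17.29 [ 0.6 -1.7  0.1] [-0.22 -0.18  0.02]
0.105 18.02 [-0.1 -1.1  0.1] [-0.18 -0.12 -0.02]
0.13 18.59 [-0.3 -2.1  0.1] [-0.24 -0.19 -0.04]
[ 0.50663341 -1.37379749  0.35383406] [0.51182338 0.11501086 0.10897796] 0.02938121516354425
18.9917
```

View pics/t5z.png

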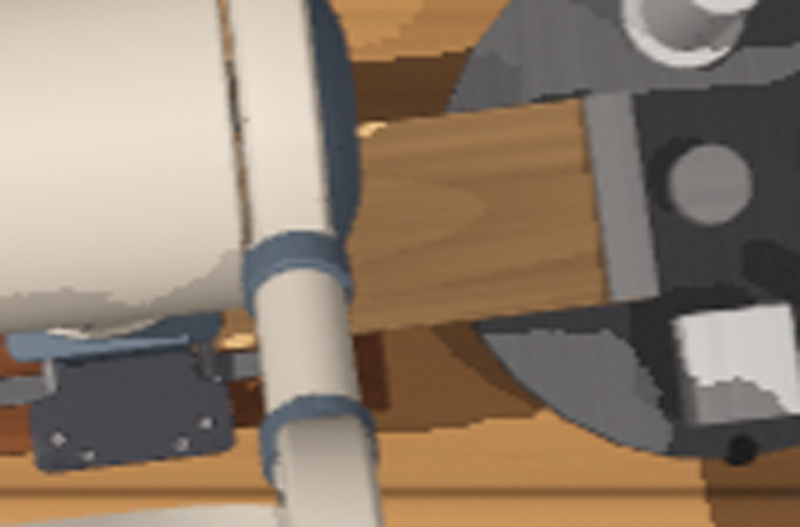

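View pics/s5z.png

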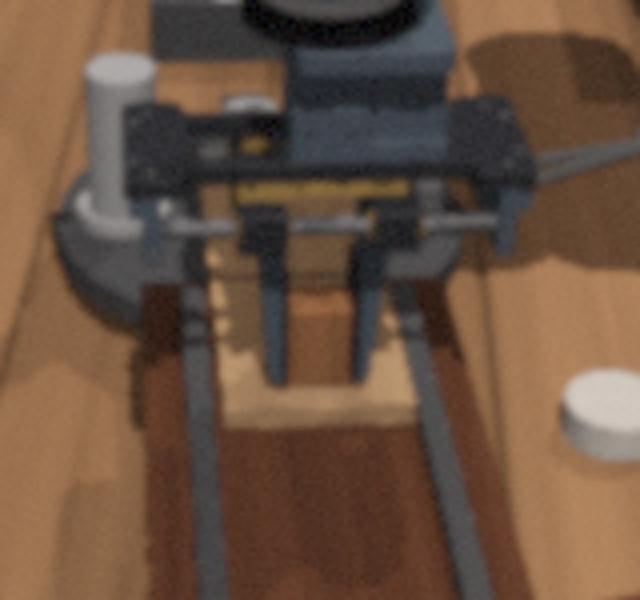

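Run:
```python
from h import *
B=lambda u,v,z: at("top",(260+(u+.5)/4.706-.5,170+(v+.5)/4.706-.5),z)
e=np.array([.52425,.01042,.09])
n=[B(634,95,.106),B(660,297,.106)];print(np.round(n,4),(np.mean(n,0)-e)@D, "corner",B(388,408,.09))
b=[B(581,98,.106),B(608,303,.106)];print("strip back",(np.mean(b,0)-e)@D+.02)
a=cv2.imread("pics/s5z.png"); print(proj("side",[e,e+[0,0,.012]]), )
for s in(0,.0153): 
    L=e+[0,0,.012]-s*D; w=np.array([D[1],-D[0],0])*.045
    print("line px in s5z",s,((proj("side",[L+w,L-w])-[265,130])*4).round(0))
```

```text
[[ 0.5805 -0.1047  0.106 ]
 [ 0.4927 -0.1141  0.106 ]] 0.12043839136926839 corner [0.44554529 0.00226351 0.09      ]
strip back 0.11758887928126761
[[337.78278107 199.67226368]
 [337.92008547 194.82314061]]
line px in s5z 0 [[377. 257.]
 [206. 262.]]
line px in s5z 0.0153 [[380. 272.]
 [208. 277.]]
```

Nose overhang is 117.6–120.4 mm from the picture against 119.7 mm from travel, and the line in the side crop is at row ~275, as predicted. Finish the slide.

Run:
```python
from h import *
p0=np.array([.4967,.244,.109])
arm.move_l(p0+.1453*D,feed=.03); arm.sleep(.4)
print(arm.current_t(),arm.current_force(),arm.current_torque(),(arm.current_ee_pos()-p0)@D,arm.current_ee_pos())
im=arm.snapshot("top"); cv2.imwrite("pics/t6.png",im[:,:,::-1]); cv2.imwrite("pics/t6z.png",cv2.resize(im[170:282,260:430,::-1],(800,527),interpolation=2))
im=arm.snapshot("side"); cv2.imwrite("pics/s6.png",im[:,:,::-1]); cv2.imwrite("pics/s6z.png",cv2.resize(im[175:235,300:380,::-1],(800,600),interpolation=2))
```

```text
20.05 [ 0.43690447 -2.37508706  0.1655647 ] [-0.26050267 -0.17161326  0.038342  ] 0.14525412902836962 [0.51363958 0.099737   0.10899619]
```

View pics/t6z.png

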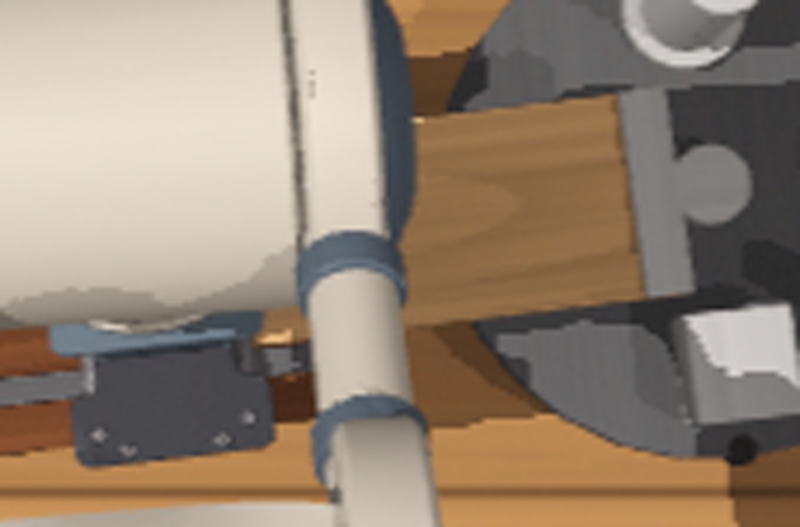

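View pics/s6z.png

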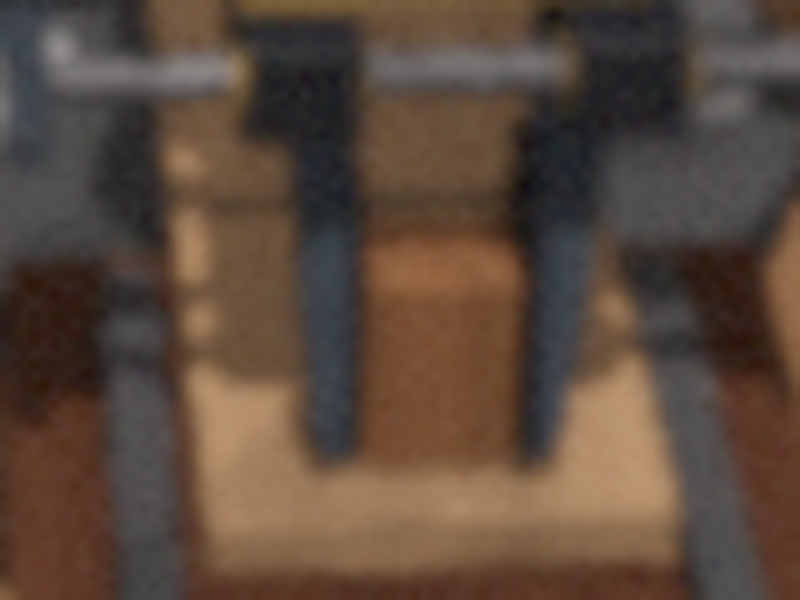

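View pics/s6.png

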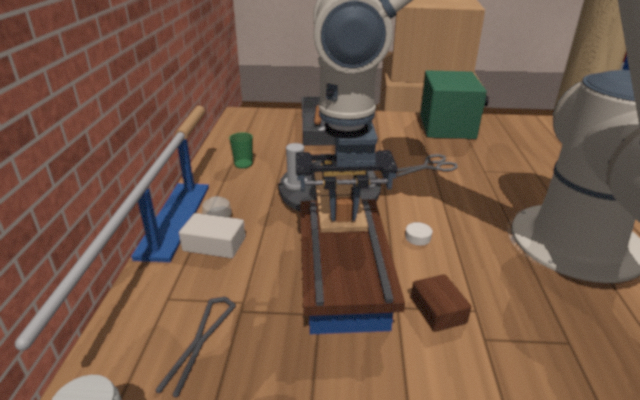

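View pics/t6.png

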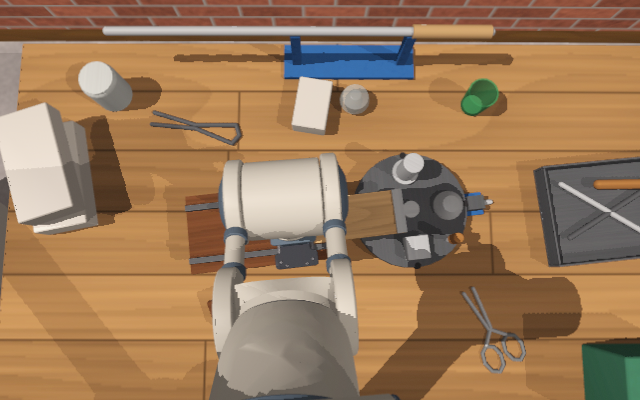

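Run:
```python
from h import *
B=lambda u,v,z: at("top",(260+(u+.5)/4.706-.5,170+(v+.5)/4.706-.5),z)
e=np.array([.52425,.01042,.09])
n=[B(668,90,.106),B(693,290,.106)];print(np.round(n,4),(np.mean(n,0)-e)@D)
b=[B(618,95,.106),B(643,297,.106)];print("strip back",(np.mean(b,0)-e)@D+.02)
w=np.array([-D[1],D[0],0])
for o in(-.078,-.06,0,.06,.078): print(o,proj("side",e+o*w))
L=e+[0,0,.012]; print(proj("side",[L-.04*w,L,L+.04*w]))
# line rows & stand edge rows by gradient
g=cv2.cvtColor(cv2.imread("pics/s6.png"),cv2.COLOR_BGR2GRAY).astype(float)
print("line cols 337-350 rows 188-202",g[188:203,337:351].mean(1).round(0)); 
g0=cv2.cvtColor(cv2.imread("pics/side0.png"),cv2.COLOR_BGR2GRAY).astype(float)
print("left edge",g0[194:208,302:309].mean(1).round(0)); print("right edge",g0[194:208,370:376].mean(1).round(0))
c0=cv2.imread("pics/side0.png")[194:208,:,:].astype(float); rb=c0[:,:,2]-c0[:,:,0]
print("rb left",rb[:,302:309].mean(1).round(0)); print("rb right",rb[:,370:376].mean(1).round(0))
```

```text
[[ 0.5828 -0.1196  0.106 ]
 [ 0.4957 -0.1284  0.106 ]] 0.13522301026693875
strip back 0.13334012922077615
-0.078 [[374.3067066  198.69315306]]
-0.06 [[365.90881165 198.9182758 ]]
0 [[337.78278107 199.67226368]]
0.06 [[309.45406902 200.43170386]]
0.078 [[300.91634089 200.66058823]]
[[356.81292915 194.32833103]
 [337.92008547 194.82314061]
 [318.93598555 195.32047435]]
line cols 337-350 rows 188-202 [ 85.  84.  84.  84.  83.  77.  67.  64.  68.  66.  69.  86.  99. 104.
 107.]
left edge [77. 78. 77. 76. 78. 76. 73. 70. 67. 69. 66. 66. 67. 67.]
right edge [78. 77. 74. 72. 66. 60. 56. 55. 58. 58. 58. 55. 56. 55.]
rb left [ 2.  2.  1.  1.  2.  6. 20. 39. 51. 52. 53. 53. 52. 53.]
rb right [ 1.  4.  2.  3. 10. 26. 40. 45. 45. 47. 46. 46. 44. 43.]
```

Run:
```python
from h import *
print(np.abs(arm.current_dq()).max(),arm.current_width(),arm.current_force(),arm.current_t())
arm.sign_off()
```

```text
0.11474553339814182 0.029482237338295744 [ 0.62944448 -1.14749702 -0.18374131] 20.15
the job is handed in; nothing more can be done
```

The mould table is turned one stop clockwise and the cover board is slid out to its line. I handed the job in at about 20 s, still holding the board.

- **Mould table:** I turned it with the fingers set loosely around the knob, with forces under about 4 N. The low mould then measured 83 mm from the axis at a bearing of 96.7°, against about 96.8° for the direction to the stand. The table stayed there after I let go.
- **Board:** I gripped its block and slid it 145.3 mm along the guides without lifting, with forces under about 3 N. At hand-in the arm was practically still and holding the board flat, and nothing of the arm was near the mould table.
- **Line over the edge:** The checks disagree by up to about 2 mm. The nose front measured 135.2 mm past the stand's edge and the back of the nose strip implied 133.3 mm; the target was 135 mm. In the side view the line was about 0.2 pixel (about 1 mm) from where it should appear at its middle. At its left end, read from the zoomed picture, it was about 1 pixel off, in a part of the picture with shadow and fingers close by.
- **Could not check directly:** In the top view the arm hid the line itself, so there I went by the nose.
- **Loose things:** None looked moved in the last pictures, except the dark block by the stand, which the arm mostly hid in the top view; the side view shows it in place.

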